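Bring the slide carrier to its work station and hold an amplifier housing in its corner

ROBOT

A 7-joint arm with a two-finger parallel gripper is mounted at the origin on a cart in front of the work surface, level with it; the furniture and walls round the work are solid. World frame = base frame: x ahead of the robot, y to its left, z up, the work surface at z = 0. Lengths are in m, angles in rad, forces in N, time in s.
With the tool pointing down it reaches from about 0.425 to 0.925 m from the base axis. Payload 6.8 kg.
Tool frame: the origin (TCP) lies on the centre line of the jaws, within the pads' length; the fingertips stand 25 mm ahead of it and the grasp point (between the pads) lies 6 mm ahead of it; z points along the fingers, y is the line along which they close (so a half turn about z gives the same grasp; the last joint's range is limited). The gripper opens to 85 mm and grips with 20 to 120 N. Pads are 22 mm wide; open, the fingers measure 114 mm over their backs; the gripper's body (76 mm by 85 mm) begins 54 mm behind the grasp point. The pads swing forward as they close: fully open they stand 13 mm farther back than shut.
Start: joints at [-1.302, 0.477, 0.022, 1.555, -0.011, 1.109, -0.083], TCP at [0.248, 0.628, 0.256] pointing down, gripper open.
Joint ranges: [-2.96, 2.96], [-0.34, 2.1], [-1.41, 1.46], [0.24, 2.44], [-1.37, 4.51], [0.17, 1.92], [-2.96, 2.96]. Speed limits (rad/s): [2.39, 2.39, 3.14, 3.14, 3.14, 3.14, 3.14].

INTERFACE

Orientations are given as a rotation vector (axis times angle).
In Python, from bench import telemetry, grab_frame, job gives the robot as it stands.
- The arm moves only by the tool apply_moves, never from a script. Its argument "rows" is a list of rows, each a list of 2 entries, a list of its own where there are three numbers: the shift along the tool's x, y, z each as a share of 250 mm, from -1 to 1, then the turn, a rotation vector about the tool's x, y, z each as a share of pi rad, from -1 to 1. A call has 1 to 10 rows; each row is the pose to reach, as a shift and turn from the pose commanded when the call began, along the tool's axes at that moment, turning the shorter way round; what a row does not reach only later rows make up. A row lasts 1/8 s, in which the tool goes at most 62.5 mm and 10.7 degrees, less where a joint would pass 70% of its speed; a pose out of reach is approached as far as the arm can. A call with a number of a shift or a turn outside -1 to 1 is refused whole. A call with a gripper value outside its range is refused whole. "jaw" is the gripper's target within -1 to 1 (fully open at 1, half-way at 0, shut at -1), set as the call begins (left out, the last holds). The fingers move at their own pace and stop on an object; "newtons" is the grip in N (left out, the last holds). Time passes only in rows, so rows that repeat a pose let the fingers close. It gives the time, the measured TCP pose, the force, the opening and the grip force at its end, in the units of the state.
- telemetry.get_obs(): the state, without advancing time (a new reading comes with each control period).
- grab_frame(name): name is "side" or "top"; returns a dict with "frame" (384x512x3 uint8, red, green, blue), "vertical_fov" (degrees; the focal length in pixels is half the picture's height over the tangent of half this angle, whatever the lens; pixels are square), "cx", "cy" (the principal point, pixels), "origin" and "attitude" of the camera in the world. Camera axes: x right, y up, looking along -z (the intrinsics and any distortion apply to the point x, -y, -z); pixel columns grow to the right and rows downward; lengths in m; the calibration is good to about 2 mm. A picture is of the moment at which its call begins. There is no depth.
- job.hand_in(): hands the job in; it is judged then, once.
The state is a dict: "clock": time; "joints": joint angles; "qvel": joint speeds; "tau": joint torques, N m; "tcp_pos": TCP position; "orientation": TCP orientation; "contact_force": force on the tool from outside, world axes, zero at the start; "moment": the same for the moment, N m; "grip_width": finger opening in m; "gripper_force": force on a finger pad.
Only numpy, scipy, OpenCV 4.12 (cv2) and the standard library are available. Lean on these libraries where they do the work, as an engineer would, in place of code of your own. Each camera call takes 0.05 s, during which the arm holds its last target. There are 200 camera calls.

TASK

Push the empty blue carrier along its rails to the right, through the spring catch, until it stands against the end block at the right-hand station. Then pick up the aluminium amplifier housing, set it flat on the carrier with its two brass connectors pointing left, away from the side fence, and press it firmly into the corner so that it bears flush against the back fence and the side fence at once. Finish while still holding and pressing it there, with the carrier still at its station, and leave the other things on the bench undisturbed.

Things in the scene. Friction and masses are not known exactly. Their poses are not given: they have to be found in the camera images.
- fixture: Fixed slide fixture: grey base 150 x 270 x 10 mm, two steel rails along its y, aluminium end blocks (tops 30 mm above the bench), a dark spring-catch block (18 x 22 mm, top 30 mm) at fixture x -72, y -94 mm. Origin at bench level under the middle of the rails; x points away from the robot, y to its left, turned by up to 0.2 rad. It never moves.
- carrier (a joint): Travel (m) of the blue carrier along the rails toward fixture -y (the robot's right): 0 at the left end, 0.100 against the right end block (the station). Slide friction about 1.5 N; between 0.088 and 0.100 a spring catch resists with 2 to 3 N more, then holds it at the station. Starts at 0 to 0.05.
- post_top (a point): Centre of the top of the carrier's black push post, 66 mm above the bench; post 16 mm diameter, 36 mm tall (its lowest 4 mm a 22 mm flange). Moves with the carrier; axes as the fixture. The carrier's plate is 100 (x) by 130 mm (y), top 30 mm above the bench; the post stands mid-width, 15 mm from its left edge, and is slick (friction 0.2).
- nest_corner (a point): Corner on the carrier where the fences' inner faces meet if prolonged, at the plate's top, 30 mm above the bench. Moves with the carrier; axes as the fixture: back fence face at x = 0 here, side fence face at y = 0; the housing belongs at negative x, positive y. The post's axis is 38 mm toward -x and 103 mm toward +y from here.
- back_fence: Low steel fence at the far (+x) side of the carrier, along y, 78 mm long, 9 thick, 12 high above the plate (top 42 mm above the bench), from 5 to 83 mm from the nest corner along +y. Fixed to the carrier. Its origin is not its middle but the carrier's origin at bench level: from it nest_corner is at x +38, y -53, z +30 mm.
- side_fence: Low steel fence at the right (-y) end of the carrier, along x, 54 mm long, 9 thick, 12 high above the plate, from 4 to 58 mm from the nest corner along -x. Fixed to the carrier. Its origin is the carrier's origin, as for back_fence.
- housing: The part: loose aluminium amplifier housing, black lid, 44 (x) by 64 (y) by 40 mm high, about 0.25 kg; two brass connectors (8 mm diameter, 12 long, 20 up) on its +y end. Origin: centre of underside, z up. Starts upright on the bench left of the fixture. In place its axes agree with the fixture's. Gripped across x with fingertips 16 mm or more above its underside, the fingers clear the fences.
- housing_corner (a point): Bottom corner of the housing between its +x side and its plain -y end (22, -32, 0 mm from its origin): the corner that comes to nest_corner.
- flux_bottle: Bystander: small orange and blue flux bottle standing at the right, 18 x 28 x 94 mm.
- solvent_dispenser: Bystander: white solvent bottle at the left, 59 x 58 x 121 mm.
- repair_board: Bystander: small dark green circuit board lying at the right, 32 x 44 x 10 mm.

How it is judged:
By the outcome, as a careful person would: the job done as asked, in the order asked, and still so for the second after the job is handed in, while the arm keeps its last pose, push and grip.
It also fails if it takes over 54 s, if anything falls off the work surface, if the arm or the gripper's body presses on something with over 40 N, if the wrist force passes 120 N, or if a joint passes its speed limit or range.

## Working session

There is one attempt and no reset: what is moved stays moved. The work goes in short steps, Python scripts to look and compute and a tool call to move; the robot and the scene stay as the last step left them, time stands still between calls to the robot, and variables do not carry over. Pictures are saved under pics/ and viewed, at most 10 in all, crops included, and the job is handed in when it is done.

Besides the shell and the picture viewer there is one more tool, called as name(argument=value, ...) on one line, values as JSON. apply_moves: Moves the arm, as the interface text tells. Its arguments: {"type":"object","properties":{"rows":{"type":"array"},"jaw":{"type":"number"},"newtons":{"type":"number"}},"required":["rows"]}

```bash
mkdir -p pics; ls; python3 - <<'E'
from bench import telemetry, grab_frame
import cv2
print(telemetry.get_obs())
for n in("top","side"):
    d=grab_frame(n); print(n,{k:v for k,v in d.items() if k!="frame"})
    cv2.imwrite(f"pics/{n}0.png",d["frame"][...,::-1])
E
```

```text
pics
{'clock': 0.0, 'joints': array([-1.30214101,  0.47779052,  0.02231854,  1.55642553, -0.01148987,
        1.10930224, -0.08311281]), 'qvel': array([ 1.79981881e-03,  6.75833608e-04, -1.15310646e-03, -2.54082699e-04,
       -1.70228895e-03, -9.15783330e-05,  5.17773325e-04]), 'tau': array([-6.62956222e-05, -5.96434522e+01,  1.60789076e+00, -2.81192476e+01,
        1.25276449e-02,  9.23612126e-03,  3.23968436e-05]), 'tcp_pos': array([0.24813945, 0.62716035, 0.25534264]), 'orientation': array([-5.88223194e-01, -3.08582215e+00,  2.80513378e-03]), 'contact_force': array([ 0.33177036,  0.96090144, -0.90598418]), 'moment': array([-0.04829791, -0.01859748, -0.00940984]), 'gripper_force': 0.0, 'grip_width': 0.08543655512725734}
top {'vertical_fov': 43.42135956573634, 'cx': 255.87316791912392, 'cy': 176.6934550849507, 'origin': array([0.42628701, 0.00981518, 1.60700454]), 'attitude': array([ 0.04526029, -0.0296272 , -1.54617221])}
side {'vertical_fov': 57.60193147382734, 'cx': 257.47460006468106, 'cy': 190.54857992844921, 'origin': array([ 0.47002265, -0.95293213,  0.7690457 ]), 'attitude': array([ 0.95309677, -0.03387057, -0.04264132])}
```

View pics/top0.png

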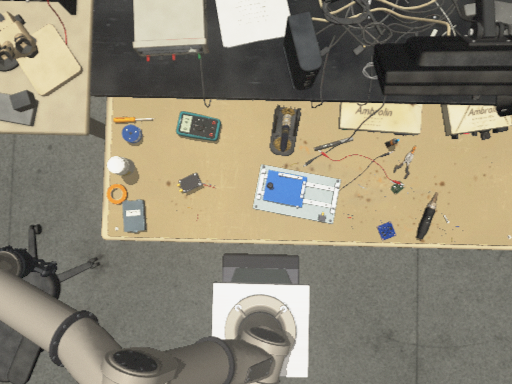

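View pics/side0.png

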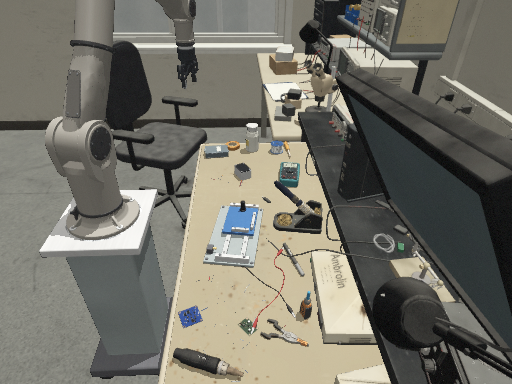

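The top view shows the fixture at about (297,193), with the carrier's blue plate near (285,188). The dark housing is near (190,183) and its connectors seem to point right. I'll zoom in on both.

```bash
cat > h.py <<'E'
import numpy as np, cv2
from scipy.spatial.transform import Rotation as R
from bench import telemetry, grab_frame
def ray(d,u,v):
    f=d["frame"].shape[0]/2/np.tan(np.radians(d["vertical_fov"])/2)
    c=np.array([(u-d["cx"])/f,-(v-d["cy"])/f,-1.])
    return d["origin"],R.from_rotvec(d["attitude"]).apply(c)
def onz(d,u,v,z):
    o,r=ray(d,u,v); return o+r*(z-o[2])/r[2]
def pix(d,p):
    f=d["frame"].shape[0]/2/np.tan(np.radians(d["vertical_fov"])/2)
    c=R.from_rotvec(d["attitude"]).inv().apply(np.asarray(p)-d["origin"])
    return np.array([d["cx"]-f*c[0]/c[2], d["cy"]+f*c[1]/c[2]])
def tri(d1,p1,d2,p2):
    o1,r1=ray(d1,*p1);o2,r2=ray(d2,*p2)
    A=np.stack([r1,-r2],1);s=np.linalg.lstsq(A,o2-o1,rcond=None)[0]
    a,b=o1+r1*s[0],o2+r2*s[1];return (a+b)/2,np.linalg.norm(a-b)
def crop(d,x0,y0,x1,y1,s):
    return cv2.resize(d["frame"][y0:y1,x0:x1,::-1],None,fx=s,fy=s,interpolation=cv2.INTER_CUBIC)
E
python3 - <<'E'
from h import *
t=grab_frame("top");s=grab_frame("side")
a=crop(t,170,160,350,230,4.4)
b=crop(s,195,150,315,275,2.6); b2=crop(s,225,155,265,190,8)
W=np.zeros((a.shape[0]+280+0,792,3),np.uint8);W=np.zeros((600,792,3),np.uint8)
a=a[:,:792];W[:a.shape[0],:a.shape[1]]=a
b=cv2.resize(b,(280,291));W[308:308+291,:280]=b[:291]
b2=cv2.resize(b2,(320,280));W[310:590,300:620]=b2
cv2.imwrite("pics/z1.png",W)
hsv=cv2.cvtColor(t["frame"],cv2.COLOR_RGB2HSV)
E
```

```text
(no output)
```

View pics/z1.png

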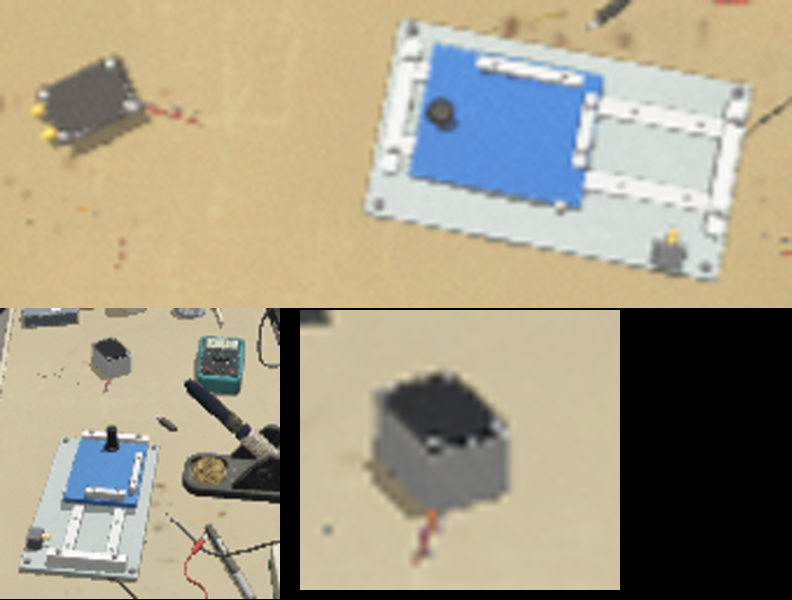

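The zoomed view shows the housing lid centred near top pixel (190,183), with the brass connectors at its left end, roughly along +y. The post is at about (270,185), and the carrier sits at the left end of the rails. Next I'll measure these with masks.

```bash
cat > meas.py <<'E'
from h import *
t=grab_frame("top");s=grab_frame("side")
def big(m,roi):
    z=np.zeros_like(m);x0,y0,x1,y1=roi;z[y0:y1,x0:x1]=m[y0:y1,x0:x1]
    c=cv2.findContours(z,cv2.RETR_EXTERNAL,cv2.CHAIN_APPROX_NONE)[0]
    return max(c,key=cv2.contourArea)
def rect(d,c,z):
    P=np.array([onz(d,u,v,z)[:2] for u,v in c[:,0]])*1000
    return cv2.minAreaRect(P.astype(np.float32))
H=cv2.cvtColor(t["frame"],cv2.COLOR_RGB2HSV);Hs=cv2.cvtColor(s["frame"],cv2.COLOR_RGB2HSV)
blue=cv2.inRange(H,(100,110,60),(125,255,255))
lid=cv2.inRange(H,(0,0,0),(180,255,85))
base=cv2.inRange(H,(60,0,150),(110,60,255))|blue|cv2.inRange(H,(0,0,190),(180,30,255))
E
python3 - <<'E'
from meas import *
roi=(250,160,345,228)
print("plate",rect(t,big(blue,roi),.03))
print("base",rect(t,big(base,roi),.01))
print("lid",rect(t,big(lid,(170,165,207,200)),.04))
hs=cv2.inRange(Hs,(0,0,0),(180,255,70));
pc=big(lid,(262,178,277,192));print("post top px",cv2.minEnclosingCircle(pc))
u,v=cv2.minEnclosingCircle(pc)[0];print("post",onz(t,u,v,.066))
br=cv2.inRange(H,(18,150,150),(35,255,255));c=np.argwhere(br[165:200,172:190]);print("brass",c.mean(0)[::-1]+[172,165], onz(t,*(c.mean(0)[::-1]+[172,165]),.02))
p2=big(hs,(236,198,248,216));r=cv2.boundingRect(p2);print("side post",r)
l2=big(hs,(228,158,260,182));r2=cv2.boundingRect(l2);M=cv2.moments(l2);print(r2,M['m10']/M['m00'],M['m01']/M['m00'], onz(s,M['m10']/M['m00'],M['m01']/M['m00'],.04),rect(s,l2,.04))
print("side post on z",onz(s,r[0]+r[2]/2-.5,r[1]+1.5,.066))
E
```

```text
plate ((466.4410095214844, -68.7153091430664), (126.831298828125, 97.5226058959961), 80.63544464111328)
base ((450.6600646972656, -108.44337463378906), (268.98468017578125, 147.87013244628906), 80.55435180664062)Traceback (most recent call last):
  File "<stdin>", line 5, in <module>
  File "meas.py", line 6, in big
    return max(c,key=cv2.contourArea)
ValueError: max() iterable argument is empty
```

```bash
python3 - <<'E'
from meas import *
lid=cv2.inRange(H,(0,0,0),(180,255,110))
print(H[183,190],H[185,269],t["frame"][183,190])
L=big(lid,(170,165,210,200));print("lid",rect(t,L,.04),cv2.boundingRect(L),cv2.contourArea(L))
pc=big(cv2.inRange(H,(0,0,0),(180,255,110)),(262,178,277,192));print("post top px",cv2.minEnclosingCircle(pc))
u,v=cv2.minEnclosingCircle(pc)[0];print("post",onz(t,u,v,.066))
br=cv2.inRange(H,(18,170,150),(32,255,255));c=np.argwhere(br[165:200,172:190]);m=c.mean(0)[::-1]+[172,165];print("brass",len(c),m, onz(t,*m,.02))
hs=cv2.inRange(Hs,(0,0,0),(180,255,75))
p2=big(hs,(236,198,248,216));r=cv2.boundingRect(p2);print("side post",r,onz(s,r[0]+r[2]/2-.5,r[1]+1.5,.066))
l2=big(hs,(228,158,260,182));r2=cv2.boundingRect(l2);print("side lid",r2,cv2.contourArea(l2),rect(s,l2,.04))
E
```

```text
[ 16  28 101] [ 30   7 103] [101  96  90]
lid ((477.14813232421875, 240.0826416015625), (41.84526443481445, 63.364173889160156), 23.219284057617188) (181, 174, 19, 16) 184.5
post top px ((269.5, 185.5), 2.9155757427215576)
post [ 0.47274337 -0.01811987  0.066     ]
brass 0 [nan nan] [nan nan nan]
side post (240, 201, 6, 11) [ 0.47491355 -0.03049035  0.066     ]
side lid (236, 163, 13, 9) 63.0 ((479.0702819824219, 233.01052856445312), (42.09356689453125, 63.25202941894531), 27.113527297973633)<stdin>:7: RuntimeWarning: Mean of empty slice.
  ret = um.true_divide(
```

```bash
cat >> h.py <<'E'
def goal(pos,adeg,p0=None,rv0=None):
    o=telemetry.get_obs();p0=o["tcp_pos"] if p0 is None else p0;R0=R.from_rotvec(o["orientation"] if rv0 is None else rv0)
    a=np.radians(adeg);y=np.array([np.cos(a),np.sin(a),0]);z=np.array([0,0,-1.]);Rt=R.from_matrix(np.stack([np.cross(y,z),y,z],1))
    print("shift",np.round(R0.inv().apply(np.asarray(pos)-p0)/.25,4),"turn",np.round((R0.inv()*Rt).as_rotvec()/np.pi,4))
E
python3 - <<'E'
from h import *
goal([.5,.30,.255],80.5);goal([.473,-.019,.2],80.5);goal([.473,-.019,.066],80.5)
E
```

```text
shift [-1.4182 -0.8481  0.005 ] turn [-0.0001 -0.     -0.0671]
shift [-1.7872 -2.0743  0.2252] turn [-0.0001 -0.     -0.0671]
shift [-1.7872 -2.0742  0.7612] turn [-0.0001 -0.     -0.0671]
```

apply_moves(rows=[[[-0.95,-0.6,0],[0,0,-0.067]],[[-0.95,-0.6,0],[0,0,-0.067]],[[-0.95,-0.6,0],[0,0,-0.067]],[[-0.95,-0.6,0],[0,0,-0.067]],[[-0.95,-0.6,0],[0,0,-0.067]],[[-0.95,-0.6,0],[0,0,-0.067]],[[-0.95,-0.6,0],[0,0,-0.067]]], jaw=0, newtons=20)

```text
clock: 1.27
tcp_pos: [0.4133, 0.4018, 0.2564]
orientation: [-0.259, -3.13, -0.001]
contact_force: [0.4, 0.5, 0.8]
grip_width: 0.0425
gripper_force: 0.0
```

```bash
python3 - <<'E'
from h import *
goal([.473,-.019,.15],80.5)
E
```

```text
shift [-0.5127 -1.6214  0.4241] turn [ 0.0003 -0.0002  0.0002]
```

apply_moves(rows=[[[-0.26,-0.81,0.1],[0,0,0]],[[-0.26,-0.81,0.1],[0,0,0]],[[-0.26,-0.81,0.1],[0,0,0]],[[-0.26,-0.81,0.1],[0,0,0]]])

```text
clock: 1.78
tcp_pos: [0.4442, 0.1883, 0.231]
orientation: [-0.263, -3.13, 0.001]
contact_force: [0.9, 0.7, 0.2]
grip_width: 0.0427
gripper_force: 0.0
```

apply_moves(rows=[[[-0.25,-0.81,0.3],[0,0,0]],[[-0.25,-0.81,0.3],[0,0,0]],[[-0.25,-0.81,0.3],[0,0,0]],[[-0.25,-0.81,0.3],[0,0,0]],[[-0.25,-0.81,0.3],[0,0,0]],[[-0.25,-0.81,0.3],[0,0,0]]])

```text
clock: 2.52
tcp_pos: [0.4731, -0.0178, 0.1564]
orientation: [0.257, 3.131, 0.001]
contact_force: [1.3, 0.3, 0.4]
grip_width: 0.0429
gripper_force: 0.0
```

```bash
python3 - <<'E'
from h import *
goal([.473,-.019,.066],80.5)
d=grab_frame("side");cv2.imwrite("pics/s2.png",crop(d,200,150,310,280,4.5))
E
```

```text
shift [-0.0004 -0.0052  0.3615] turn [0.0002 0.     0.0007]
```

View pics/s2.png

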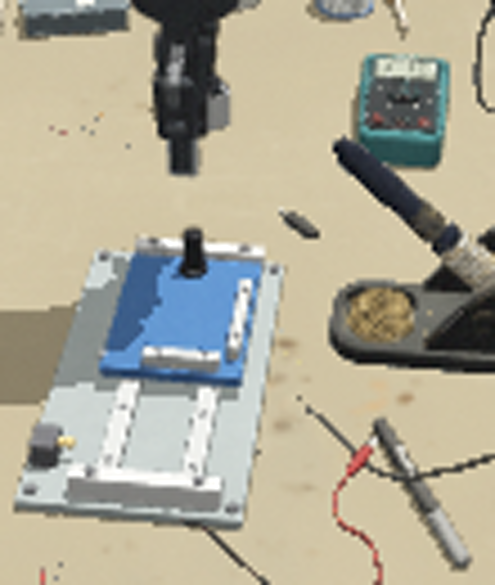

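The gripper is straddling the post line, centred above the post. I'll lower it and close on the post.

apply_moves(rows=[[[0,0,0.2],[0,0,0]],[[0,0,0.36],[0,0,0]],[[0,0,0.36],[0,0,0]],[[0,0,0.36],[0,0,0]]])

```text
clock: 3.08
tcp_pos: [0.4736, -0.0188, 0.0675]
orientation: [0.258, 3.129, 0.001]
contact_force: [0.0, 0.8, -0.1]
grip_width: 0.043
gripper_force: 0.0
```

apply_moves(rows=[[[0,0,0],[0,0,0]],[[0,0,0],[0,0,0]],[[0,0,0],[0,0,0]],[[0,0,0],[0,0,0]],[[0,0,0],[0,0,0]]], jaw=-1, newtons=20)

```text
clock: 3.7
tcp_pos: [0.4739, -0.0195, 0.0678]
orientation: [0.261, 3.128, 0.001]
contact_force: [-1.2, 0.7, 8.2]
grip_width: 0.015
gripper_force: 21.3
```

apply_moves(rows=[[[0,-0.04,0],[0,0,0]],[[0,-0.08,0],[0,0,0]],[[0,-0.12,0],[0,0,0]],[[0,-0.16,0],[0,0,0]],[[0,-0.2,0],[0,0,0]],[[0,-0.24,0],[0,0,0]],[[0,-0.28,0],[0,0,0]],[[0,-0.28,0],[0,0,0]]])

```text
clock: 4.7
tcp_pos: [0.4621, -0.0898, 0.0678]
orientation: [0.263, 3.128, -0.0]
contact_force: [0.3, -1.6, 8.8]
grip_width: 0.0152
gripper_force: 21.3
```

```bash
python3 - <<'E'
from h import *
from meas import *
o=telemetry.get_obs();print(o["tcp_pos"],o["contact_force"])
d=grab_frame("side");cv2.imwrite("pics/s3.png",crop(d,200,150,310,280,4.5))
E
```

```text
[ 0.46214538 -0.08952452  0.06780985] [-1.54193871 -0.69338825  7.94373773]
```

View pics/s3.png

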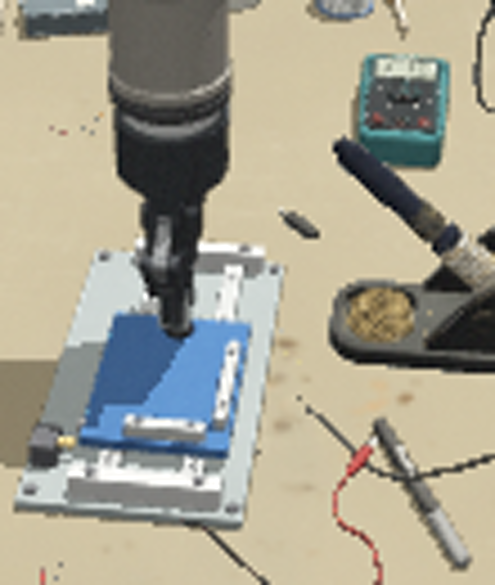

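The carrier has travelled about 71 mm, with roughly 20 mm to go before the end block.

apply_moves(rows=[[[0,-0.02,0],[0,0,0]],[[0,-0.04,0],[0,0,0]],[[0,-0.06,0],[0,0,0]],[[0,-0.06,0],[0,0,0]]])

```text
clock: 5.35
tcp_pos: [0.4598, -0.1035, 0.0678]
orientation: [0.261, 3.128, 0.001]
contact_force: [-1.4, 0.7, 8.2]
grip_width: 0.0152
gripper_force: 21.3
```

apply_moves(rows=[[[0,-0.01,0],[0,0,0]],[[0,-0.02,0],[0,0,0]],[[0,-0.02,0],[0,0,0]]])

```text
clock: 5.72
tcp_pos: [0.4589, -0.1084, 0.0678]
orientation: [0.261, 3.128, 0.001]
contact_force: [-1.7, 0.4, 7.8]
grip_width: 0.0151
gripper_force: 21.3
```

apply_moves(rows=[[[0,-0.01,0],[0,0,0]],[[0,-0.016,0],[0,0,0]],[[0,-0.016,0],[0,0,0]]])

```text
clock: 6.1
tcp_pos: [0.4584, -0.1119, 0.0678]
orientation: [0.26, 3.128, 0.002]
contact_force: [-0.8, 2.8, 8.5]
grip_width: 0.0154
gripper_force: 21.4
```

apply_moves(rows=[[[0,-0.008,0],[0,0,0]],[[0,-0.016,0],[0,0,0]],[[0,-0.016,0],[0,0,0]]])

```text
clock: 6.48
tcp_pos: [0.4584, -0.1121, 0.0678]
orientation: [0.255, 3.129, 0.008]
contact_force: [0.2, 13.8, 9.5]
grip_width: 0.0149
gripper_force: 21.9
```

apply_moves(rows=[[[0,-0.008,0],[0,0,0]],[[0,-0.016,0],[0,0,0]],[[0,-0.016,0],[0,0,0]]])

```text
clock: 6.85
tcp_pos: [0.4583, -0.1124, 0.0678]
orientation: [0.249, 3.13, 0.013]
contact_force: [1.9, 25.5, 11.1]
grip_width: 0.0152
gripper_force: 23.0
```

apply_moves(rows=[[[0,0.015,0],[0,0,0]],[[0,0.028,0],[0,0,0]],[[0,0.028,0],[0,0,0]],[[0,0.028,0],[0,0,0]]], jaw=0)

```text
clock: 7.35
tcp_pos: [0.4568, -0.114, 0.0663]
orientation: [-0.262, -3.131, 0.001]
contact_force: [0.3, -0.0, -0.7]
grip_width: 0.0431
gripper_force: 0.0
```

apply_moves(rows=[[[0,0,-0.2],[0,0,0]],[[0,0,-0.45],[0,0,0]],[[0,0.2,-0.55],[0,0,0]],[[0,0.4,-0.55],[0,0,-0.05]],[[0,0.6,-0.55],[0,0,-0.1]],[[0,0.8,-0.55],[0,0,-0.15]],[[0,0.95,-0.55],[0,0,-0.2]],[[0,0.95,-0.55],[0,0,-0.2]]], jaw=1)

```text
clock: 8.35
tcp_pos: [0.4964, 0.1238, 0.2036]
orientation: [-0.728, 3.056, 0.002]
contact_force: [0.2, -0.3, -0.5]
grip_width: 0.0852
gripper_force: 0.0
```

```bash
python3 - <<'E'
from meas import *
goal([.478,.238,.15],24.5);goal([.478,.238,.15],204.5);print(telemetry.get_obs()["joints"])
P=rect(t,big(blue,(250,160,345,228)),.03);print("plate",P)
bc=big(blue,(285,160,345,228)) 
pc=big(cv2.inRange(Hs,(100,110,60),(125,255,255)),(195,180,270,275));print("side plate",rect(s,pc,.03))
lid=cv2.inRange(H,(0,0,0),(180,255,110))
print("lid",rect(t,big(lid,(170,165,210,200)),.04))
hs=cv2.inRange(Hs,(0,0,0),(180,255,75));print("side lid",rect(s,big(hs,(228,158,260,182)),.04))
W=np.zeros((600,600,3),np.uint8);a=crop(t,170,160,350,230,3.3);b=crop(s,195,150,315,275,2.9)
W[:231,:594]=a[:231,:594];W[235:235+362,:348]=b[:362,:348];cv2.imwrite("pics/z4.png",W)
E
```

```text
shift [-0.145   0.455   0.2136] turn [-3.000e-04 -2.000e-04  5.105e-01]
shift [-0.145   0.455   0.2136] turn [ 2.000e-04 -3.000e-04 -4.895e-01]
[-0.40750796  0.26966477  0.05610928  2.00121434 -0.018895    0.87216002
  1.69002857]
plate ((451.20068359375, -160.24459838867188), (128.35836791992188, 97.75419616699219), 80.39358520507812)
side plate ((451.6124572753906, -165.2413330078125), (129.37664794921875, 98.39092254638672), 80.53838348388672)
lid ((471.78271484375, 253.20448303222656), (43.27432632446289, 34.97087478637695), 20.1816463470459)
side lid ((478.2022705078125, 234.7058563232422), (42.09356689453125, 59.442718505859375), 27.113527297973633)
```

View pics/z4.png

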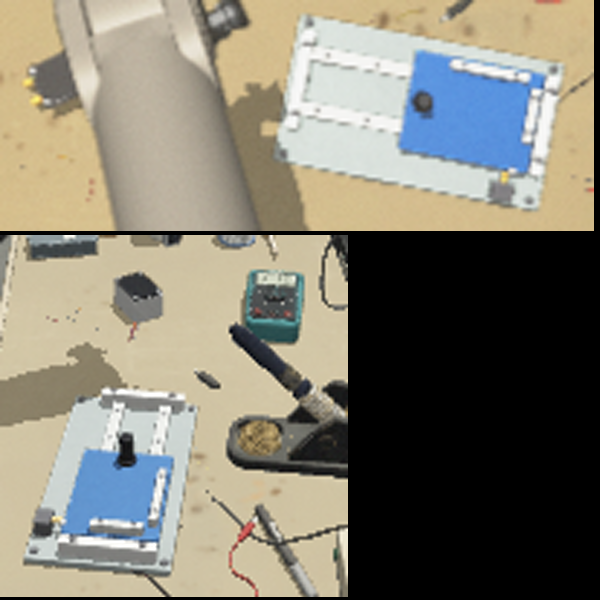

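The carrier is against the end block at the station. My wrist pre-turn went the wrong way, so I'll correct it while moving over the housing.

apply_moves(rows=[[[-0.05,0.15,0],[0,0,0.06]],[[-0.1,0.3,0],[0,0,0.12]],[[-0.145,0.455,0],[0,0,0.18]],[[-0.145,0.455,0],[0,0,0.24]],[[-0.145,0.455,0],[0,0,0.3]],[[-0.145,0.455,0.1],[0,0,0.36]],[[-0.145,0.455,0.15],[0,0,0.42]],[[-0.145,0.455,0.2],[0,0,0.48]],[[-0.145,0.455,0.2],[0,0,0.51]],[[-0.145,0.455,0.2],[0,0,0.51]]])

```text
clock: 9.7
tcp_pos: [0.4783, 0.2371, 0.1537]
orientation: [1.698, 2.642, -0.001]
contact_force: [1.2, 0.4, -0.3]
grip_width: 0.0856
gripper_force: 0.0
```

```bash
python3 - <<'E'
from h import *
goal([.478,.238,.042],24.5);print(telemetry.get_obs()["tcp_pos"])
E
```

```text
shift [0.0042 0.0006 0.4468] turn [-0.0002  0.0003  0.0002]
[0.47831207 0.23708922 0.15369199]
```

apply_moves(rows=[[[0,0,0.15],[0,0,0]],[[0,0,0.3],[0,0,0]],[[0,0,0.44],[0,0,0]],[[0,0,0.44],[0,0,0]],[[0,0,0.44],[0,0,0]]])

```text
clock: 10.32
tcp_pos: [0.479, 0.2385, 0.045]
orientation: [1.696, 2.644, 0.002]
contact_force: [0.4, -0.6, -0.0]
grip_width: 0.0855
gripper_force: 0.0
```

apply_moves(rows=[[[0,0,0],[0,0,0]],[[0,0,0],[0,0,0]],[[0,0,0],[0,0,0]],[[0,0,0],[0,0,0]],[[0,0,0],[0,0,0]]], jaw=-1, newtons=40)

```text
clock: 10.95
tcp_pos: [0.4787, 0.2392, 0.045]
orientation: [1.695, 2.645, 0.003]
contact_force: [-1.1, 0.4, 8.5]
grip_width: 0.043
gripper_force: 40.2
```

```bash
python3 - <<'E'
from h import *
d=grab_frame("side");cv2.imwrite("pics/s5.png",crop(d,205,130,275,190,8))
d=grab_frame("top");cv2.imwrite("pics/t5.png",crop(d,170,160,225,205,8))
E
```

```text
(no output)
```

View pics/s5.png

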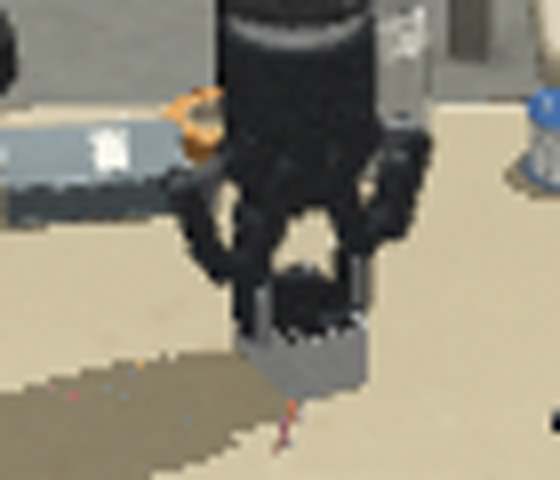

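The housing is gripped squarely at 43 mm. I'll lift it and carry it over the nest.

apply_moves(rows=[[[0,0,-0.2],[0,0,0]],[[0,0,-0.4],[0,0,0]],[[0,0,-0.6],[0,0,0]],[[0,0,-0.6],[0,0,0.05]],[[0,0,-0.6],[0,0,0.1]],[[0,0,-0.6],[0,0,0.15]],[[0,0,-0.6],[0,0,0.189]],[[0,0,-0.6],[0,0,0.189]]])

```text
clock: 12.05
tcp_pos: [0.4777, 0.2388, 0.1938]
orientation: [2.394, 2.035, -0.001]
contact_force: [0.8, 0.5, -2.2]
grip_width: 0.0428
gripper_force: 42.8
```

```bash
python3 - <<'E'
from h import *
o=telemetry.get_obs();print(o["tcp_pos"],o["grip_width"],o["contact_force"])
goal([.457,.0325,.19],-9.5);goal([.457,-.173,.19],-9.5)
E
```

```text
[0.47767919 0.23875539 0.19379247] 0.04284606216870261 [ 0.8435266   0.4825408  -2.24413449]
shift [-0.8276  0.0513  0.0154] turn [-0.0001  0.0001  0.0013]
shift [-1.6388  0.1837  0.0155] turn [-0.0001  0.0001  0.0013]
```

apply_moves(rows=[[[-0.16,0.02,0],[0,0,0]],[[-0.32,0.04,0],[0,0,0]],[[-0.48,0.05,0],[0,0,0]],[[-0.64,0.07,0],[0,0,0]],[[-0.82,0.092,0],[0,0,0]]])

```text
clock: 12.68
tcp_pos: [0.4672, 0.0318, 0.194]
orientation: [-2.391, -2.038, -0.001]
contact_force: [0.8, -0.2, -0.8]
grip_width: 0.0431
gripper_force: 42.8
```

apply_moves(rows=[[[-0.16,0.02,0],[0,0,0]],[[-0.32,0.04,0],[0,0,0]],[[-0.48,0.05,0],[0,0,0]],[[-0.64,0.07,0],[0,0,0]],[[-0.82,0.092,0],[0,0,0]],[[-0.82,0.092,0.1],[0,0,0]],[[-0.82,0.092,0.2],[0,0,0]],[[-0.82,0.092,0.33],[0,0,0]],[[-0.82,0.092,0.33],[0,0,0]],[[-0.82,0.092,0.33],[0,0,0]]])

```text
clock: 13.92
tcp_pos: [0.4572, -0.1735, 0.1122]
orientation: [2.394, 2.034, 0.001]
contact_force: [0.5, -0.2, -1.4]
grip_width: 0.0428
gripper_force: 42.7
```

```bash
python3 - <<'E'
from h import *
o=telemetry.get_obs();print(o["tcp_pos"],o["grip_width"],o["contact_force"],o["moment"])
goal([.457,-.173,.095],-9.5)
d=grab_frame("side");cv2.imwrite("pics/s6.png",crop(d,195,180,275,270,6.5))
E
```

```text
[ 0.45723837 -0.17354889  0.11215196] 0.042793866056348016 [ 0.47045514 -0.15621981 -1.41566714] [ 0.02929665 -0.02114087  0.04490875]
shift [ 0.002  -0.0014  0.0686] turn [0.0003 0.     0.0011]
```

View pics/s6.png

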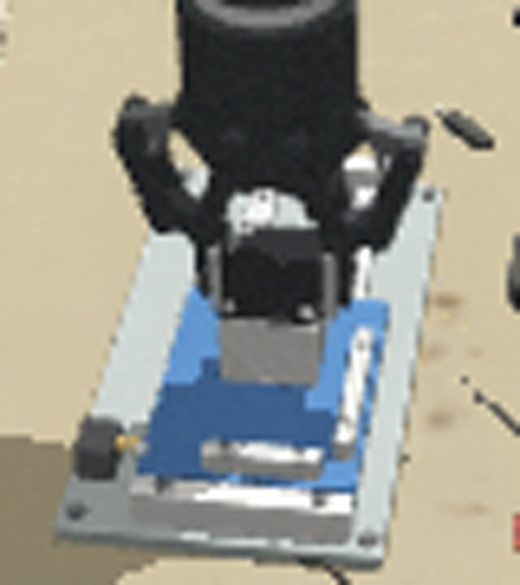

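The housing hangs over the nest, level and aligned. The bottom corners of its plain end are at about side pixels (244,239) and (229,238). I'll check these against the target.

```bash
python3 - <<'E'
from h import *
d=grab_frame("side")
n=np.array([.4795,-.2195]);xf=np.array([.9863,-.165]);yf=np.array([.165,.9863])
for p in((243.9,239.2),(228.8,238.2)):
    q=onz(d,*p,.067)[:2]-n;print(np.round([q@xf,q@yf],4)*1000)
t=telemetry.get_obs()["tcp_pos"][:2]-n;print("tcp",t@xf,t@yf)
print(pix(d,[*n,.03]))
E
```

```text
[-5.4 11.3]
[-49.5   9.9]
tcp -0.029082480677296872 0.041795885985865824
[245.30548628 251.25435865]
```

apply_moves(rows=[[[0,0,0.05],[0,0,0]],[[0,0,0.1],[0,0,0]],[[0,0,0.13],[0,0,0]],[[0,0,0.145],[0,0,0]],[[0,0,0.145],[0,0,0]],[[0,0,0.145],[0,0,0]]])

```text
clock: 14.78
tcp_pos: [0.4568, -0.1734, 0.0751]
orientation: [2.395, 2.033, 0.0]
contact_force: [-1.1, -0.1, 0.3]
grip_width: 0.0431
gripper_force: 43.0
```

apply_moves(rows=[[[0,0,0.006],[0,0,0]],[[0,0,0.012],[0,0,0]],[[0,0,0.012],[0,0,0]]])

```text
clock: 15.15
tcp_pos: [0.4569, -0.1735, 0.0747]
orientation: [-2.395, -2.031, -0.004]
contact_force: [-12.9, 5.4, 42.8]
grip_width: 0.0434
gripper_force: 47.9
```

apply_moves(rows=[[[0,0,-0.009],[0,0,0]],[[0,0,-0.009],[0,0,0]],[[0,0,-0.009],[0,0,0]]])

```text
clock: 15.52
tcp_pos: [0.4573, -0.1734, 0.0749]
orientation: [2.395, 2.032, 0.001]
contact_force: [-3.2, 1.9, 13.5]
grip_width: 0.0428
gripper_force: 44.4
```

apply_moves(rows=[[[-0.01,0.01,0],[0,0,0]],[[-0.02,0.02,0],[0,0,0]],[[-0.03,0.025,0],[0,0,0]],[[-0.03,0.025,0],[0,0,0]]])

```text
clock: 16.02
tcp_pos: [0.4627, -0.181, 0.0749]
orientation: [-2.394, -2.034, -0.003]
contact_force: [-1.9, 4.7, 12.0]
grip_width: 0.0432
gripper_force: 44.4
```

apply_moves(rows=[[[0,0.005,0],[0,0,0]],[[0,0.01,0],[0,0,0]],[[0,0.01,0],[0,0,0]]])

```text
clock: 16.4
tcp_pos: [0.4639, -0.1815, 0.0749]
orientation: [-2.393, -2.032, -0.001]
contact_force: [-6.5, 3.8, 17.2]
grip_width: 0.0431
gripper_force: 44.9
```

apply_moves(rows=[[[-0.006,0,0],[0,0,0]],[[-0.012,0,0],[0,0,0]],[[-0.012,0,0],[0,0,0]]])

```text
clock: 16.77
tcp_pos: [0.464, -0.1823, 0.0749]
orientation: [-2.39, -2.033, -0.004]
contact_force: [-4.7, 10.9, 19.4]
grip_width: 0.0435
gripper_force: 45.1
```

apply_moves(rows=[[[-0.005,0.008,0],[0,0,0]],[[-0.01,0.016,0],[0,0,0]],[[-0.01,0.016,0],[0,0,0]]])

```text
clock: 17.15
tcp_pos: [0.4644, -0.1826, 0.0749]
orientation: [-2.383, -2.027, -0.002]
contact_force: [-14.7, 19.2, 36.9]
grip_width: 0.043
gripper_force: 47.1
```

```bash
python3 - <<'E'
from h import *
o=telemetry.get_obs();print(o["tcp_pos"],o["orientation"],o["contact_force"],o["moment"])
n=np.array([.4795,-.2195]);xf=np.array([.9863,-.165]);yf=np.array([.165,.9863])
t=o["tcp_pos"][:2]-n;print("tcp",t@xf,t@yf)
d=grab_frame("side");a=crop(d,205,195,265,260,9);cv2.imwrite("pics/s7.png",a)
E
```

```text
[ 0.46442305 -0.18260675  0.07486003] [-2.38258301e+00 -2.02740406e+00 -2.10241723e-03] [-14.70311143  19.20917002  36.8761168 ] [ 3.91985283  2.94424348 -0.08642241]
tcp -0.02095777853204783 0.03390011505331523
```

View pics/s7.png

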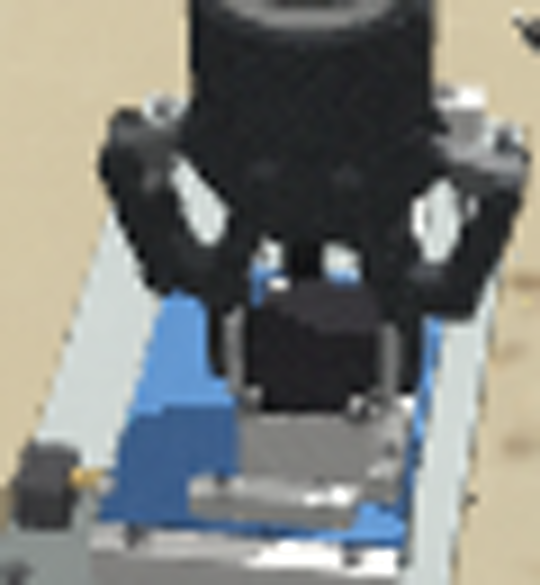

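The housing is in the corner, but vertical force has built up and the tool leans slightly. I'll relieve the downforce.

apply_moves(rows=[[[0,0,-0.004],[0,0,0]],[[0,0,-0.007],[0,0,0]],[[0,0,-0.007],[0,0,0]]])

```text
clock: 17.58
tcp_pos: [0.4642, -0.1839, 0.0751]
orientation: [-2.385, -2.029, 0.002]
contact_force: [-8.8, 12.0, 13.2]
grip_width: 0.0431
gripper_force: 44.4
```

```bash
python3 - <<'E'
from h import *
o=telemetry.get_obs();print(o["tcp_pos"],o["contact_force"],o["moment"])
Rm=R.from_rotvec(o["orientation"]);F=R.from_euler("z",-9.5,degrees=True)
M=F.inv()*Rm;print("tool z in fixture",M.as_matrix()[:,2],"yaw err deg",np.degrees(np.arctan2(-M.as_matrix()[0,1]*0+M.as_matrix()[1,1],M.as_matrix()[0,1])))
print("moment in tool",Rm.inv().apply(o["moment"]),"force in fixture",F.inv().apply(o["contact_force"]))
E
```

```text
[ 0.46418208 -0.18385519  0.07514708] [-8.76619953 12.03681577 13.20706938] [ 2.59024596  1.82560731 -0.01839355]
tool z in fixture [-0.00871504  0.0060847  -0.99994351] yaw err deg 0.2757787161921401
moment in tool [2.2171783  2.26418271 0.01231118] force in fixture [-10.632624    10.42489784  13.20706938]
```

apply_moves(rows=[[[-0.004,0.004,-0.001],[-0.002,-0.001,0]],[[-0.008,0.008,-0.002],[-0.003,-0.002,0]],[[-0.008,0.008,-0.002],[-0.003,-0.002,0]],[[-0.008,0.008,-0.002],[-0.003,-0.002,0]]])

```text
clock: 18.08
tcp_pos: [0.464, -0.1845, 0.075]
orientation: [-2.389, -2.033, 0.001]
contact_force: [-11.9, 15.9, 15.7]
grip_width: 0.0426
gripper_force: 44.8
```

```bash
cat > st.py <<'E'
from h import *
o=telemetry.get_obs();Rm=R.from_rotvec(o["orientation"]);F=R.from_euler("z",-9.5,degrees=True)
M=(F.inv()*Rm).as_matrix();print("tool z",M[:,2],"yaw",np.degrees(np.arctan2(M[1,1],M[0,1])))
n=np.array([.4795,-.2195,.03]);print("tcp in nest",F.inv().apply(o["tcp_pos"]-n))
print("M tool",Rm.inv().apply(o["moment"]),"F fix",F.inv().apply(o["contact_force"]),o["qvel"].max())
E
python3 st.py
```

```text
tool z [-0.00396281  0.00230865 -0.99998948] yaw 0.299254793435551
tcp in nest [-0.02110801  0.03195578  0.0450146 ]
M tool [3.12694584 3.00030918 0.09351663] F fix [-14.35386497  13.67033223  15.73400426] 0.0016526288253808329
```

apply_moves(rows=[[[-0.006,0.003,-0.002],[-0.001,-0.001,0]],[[-0.012,0.006,-0.003],[-0.0015,-0.001,0]],[[-0.012,0.006,-0.003],[-0.0015,-0.001,0]],[[-0.012,0.006,-0.003],[-0.0015,-0.001,0]]])

```text
clock: 18.58
tcp_pos: [0.4636, -0.1867, 0.075]
orientation: [-2.391, -2.035, 0.002]
contact_force: [-13.8, 17.1, 12.3]
grip_width: 0.0429
gripper_force: 44.4
```

```bash
python3 st.py; python3 - <<'E'
from h import *
d=grab_frame("side");a=crop(d,205,195,265,260,9);cv2.imwrite("pics/s8.png",a)
d=grab_frame("top")
E
```

```text
tool z [-2.43650576e-03  3.28817862e-04 -9.99996978e-01] yaw 0.3150453442017831
tcp in nest [-0.02107815  0.02973673  0.04503529]
M tool [3.53615221 3.34137285 0.19798169] F fix [-16.47269653  14.59982416  12.34102236] 0.0017280324098811423
```

View pics/s8.png

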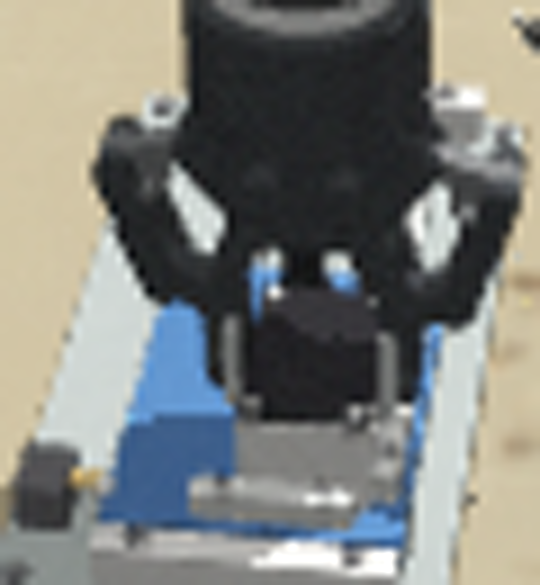

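Between the last two views the housing slid about 2 mm toward the side fence, so it isn't touching it yet. I'll ease the x and z pressure and keep pushing in -y.

apply_moves(rows=[[[0,-0.008,-0.002],[0.001,0,0]],[[-0.006,-0.008,-0.003],[0.001,0,0]],[[-0.012,-0.008,-0.003],[0.001,0,0]],[[-0.016,-0.008,-0.003],[0.001,0,0]],[[-0.016,-0.008,-0.003],[0.001,0,0]]])

```text
clock: 19.3
tcp_pos: [0.4635, -0.1873, 0.0756]
orientation: [-2.386, -2.036, -0.001]
contact_force: [-5.5, 24.0, 4.2]
grip_width: 0.0431
gripper_force: 43.3
```

```bash
python3 st.py
```

```text
tool z [-0.00337435  0.00364247 -0.99998767] yaw 0.4275885445722296
tcp in nest [-0.02112102  0.02907488  0.04556541]
M tool [2.14062298 5.42737585 0.47408194] F fix [-9.38767421 22.71793189  4.22805069] 0.0012684541904416722
```

apply_moves(rows=[[[0.002,0.006,0.001],[-0.001,-0.001,-0.001]],[[0.003,0.011,0.002],[-0.002,-0.002,-0.001]],[[0.003,0.011,0.003],[-0.002,-0.002,-0.001]],[[0.003,0.011,0.003],[-0.002,-0.002,-0.001]]])

```text
clock: 19.8
tcp_pos: [0.4636, -0.1869, 0.075]
orientation: [-2.388, -2.04, 0.003]
contact_force: [-14.6, 26.7, 20.8]
grip_width: 0.0427
gripper_force: 44.9
```

```bash
python3 st.py
```

```text
tool z [-0.00178207 -0.00126185 -0.99999762] yaw 0.5199906964146449
tcp in nest [-0.0210789   0.02951333  0.04498609]
M tool [4.1181037  5.3111131  0.62278719] F fix [-18.79998119  23.91828476  20.82234524] 0.0016005615710128662
```

apply_moves(rows=[[[0,0,-0.001],[0,0,0.002]],[[0,0,-0.001],[0,0,0.003]],[[0,0,-0.001],[0,0,0.003]],[[0,0,-0.001],[0,0,0.003]]])

```text
clock: 20.3
tcp_pos: [0.4637, -0.187, 0.075]
orientation: [-2.397, -2.031, 0.004]
contact_force: [-13.5, 25.5, 16.6]
grip_width: 0.0428
gripper_force: 44.8
```

```bash
python3 st.py
```

```text
tool z [-0.00172541 -0.00183828 -0.99999682] yaw 0.06538421906887053
tcp in nest [-0.02097842  0.02947634  0.04504645]
M tool [3.95105973 5.1429775  0.24762282] F fix [-17.54983866  22.86721899  16.56715641] 0.0013878150759943973
```

apply_moves(rows=[[[0,0,0],[0,0,0.001]],[[0,0,0],[0,0,0.002]],[[0,0,0],[0,0,0.002]]])

```text
clock: 20.68
tcp_pos: [0.4638, -0.1871, 0.075]
orientation: [2.403, 2.024, -0.004]
contact_force: [-13.1, 25.1, 16.3]
grip_width: 0.043
gripper_force: 44.8
```

```bash
python3 st.py
```

```text
tool z [-0.00150293 -0.00204679 -0.99999678] yaw -0.2797199337868403
tcp in nest [-0.02086214  0.02940442  0.04504543]
M tool [3.93842046 4.9954998  0.12485907] F fix [-17.07546606  22.57767998  16.27232865] 0.0013046260027489431
```

apply_moves(rows=[[[0,0,0],[0,0,0.001]],[[0,0,0],[0,0,0.002]],[[0,0,0],[0,0,0.002]]])

```text
clock: 21.05
tcp_pos: [0.4638, -0.1872, 0.075]
orientation: [2.408, 2.017, -0.004]
contact_force: [-13.1, 25.4, 15.4]
grip_width: 0.0431
gripper_force: 44.9
```

```bash
python3 st.py
```

```text
tool z [-0.00144413 -0.00228996 -0.99999634] yaw -0.6175823953385136
tcp in nest [-0.02081878  0.02931027  0.04501863]
M tool [ 3.92526602e+00  4.91076091e+00 -1.01694278e-03] F fix [-17.09492776  22.87806591  15.38778843] 0.00037013070943693333
```

apply_moves(rows=[[[-0.001,0.001,0],[0,0,-0.001]],[[-0.002,0.002,0],[0,0,-0.002]],[[-0.002,0.002,0],[0,0,-0.002]],[[-0.002,0.002,0],[0,0,-0.002]],[[-0.002,0.002,0],[0,0,-0.002]]])

```text
clock: 21.68
tcp_pos: [0.4638, -0.1872, 0.075]
orientation: [-2.403, -2.022, 0.004]
contact_force: [-14.5, 27.5, 15.9]
grip_width: 0.0425
gripper_force: 44.8
```

```bash
python3 st.py; python3 - <<'E'
from meas import *
pc=big(cv2.inRange(Hs,(100,110,60),(125,255,255)),(195,180,270,275));r=rect(s,pc,.03);b=cv2.boxPoints(r);print("side plate",r,b[b[:,1].argsort()[:2]])
E
```

```text
tool z [-0.00228029 -0.0011054  -0.99999679] yaw -0.33456265863109125
tcp in nest [-0.02078195  0.02926713  0.04502565]
M tool [4.16368332 5.32939348 0.49561163] F fix [-18.83610233  24.77837347  15.9105649 ] 0.0015313258496142653
side plate ((450.0263366699219, -175.21575927734375), (109.27513885498047, 98.07981872558594), 80.62612915039062) [[ 489.51224 -237.11115]
 [ 392.74216 -221.13629]]
```

```bash
python3 -c "
from bench import job; print(job.hand_in())"
```

```text
the job is handed in; nothing more can be done
None
```

I handed the job in at about 22 s, with the carrier against its end block and the housing held in the nest corner, connectors to the left, pressed at about 19 N on the back fence and 25 N on the side fence. I judged flushness from forces and tool pose, not from a clear camera view.

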